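Snap the filter cover onto a sterilisation container's lid

TASK

Fit the perforated filter cover over the filter in the container lid: first set it squarely on the lid's four orange snap posts, then press it down evenly until all four posts have clicked through their holes and the cover stays fully home by itself (the thumb marks beside the posts are made for this, one after the other). Push gently, no harder than a click takes: do not force the cover down or cock it steeply, and leave the other things on the bench alone.

Things in the scene. Friction and masses are not known exactly. Their poses are not given: they have to be found in the camera images.
- lid (a joint): How far the lid (see lid_seat) is pressed down into its soft mat, in m: 0 when free; it starts to sink at about 3 N and gives 1 mm more for every 15 N. The lid does not slide or tip.
- lid_seat (a point): Point amid the four posts at the height of their shoulders, 18 mm above the lid's underside, 21 mm above the bench. The lid: open aluminium tray lying inside up, 190 (x) by 312 (y) by 34 mm high, 6 mm floor, on a 3 mm mat; in its middle a round filter whose springy seal pushes the cover up with 1 to 3 N over the last 2.5 mm. The cover is home with its origin here (either way round).
- post1 (a point): Snap post 1, orange: centre of its shoulder (grey boss, 21 mm diameter, top 18 mm above the lid's underside), at x -42, y -72 mm from lid_seat. Above the shoulder stand two spring leaves, split along the lid's x, forming an arrow head: 6 mm (x) by 8 mm (y) wide at the tip 12 mm above the shoulder, widening to 15 mm in x at the barbs 4.6 mm above the shoulder.
- post2 (a point): Snap post 2, orange: centre of its shoulder (grey boss, 21 mm diameter, top 18 mm above the lid's underside), at x -42, y +72 mm from lid_seat. Above the shoulder stand two spring leaves, split along the lid's x, forming an arrow head: 6 mm (x) by 8 mm (y) wide at the tip 12 mm above the shoulder, widening to 15 mm in x at the barbs 4.6 mm above the shoulder.
- post3 (a point): Snap post 3, orange: centre of its shoulder (grey boss, 21 mm diameter, top 18 mm above the lid's underside), at x +42, y -72 mm from lid_seat. Above the shoulder stand two spring leaves, split along the lid's x, forming an arrow head: 6 mm (x) by 8 mm (y) wide at the tip 12 mm above the shoulder, widening to 15 mm in x at the barbs 4.6 mm above the shoulder.
- post4 (a point): Snap post 4, orange: centre of its shoulder (grey boss, 21 mm diameter, top 18 mm above the lid's underside), at x +42, y +72 mm from lid_seat. Above the shoulder stand two spring leaves, split along the lid's x, forming an arrow head: 6 mm (x) by 8 mm (y) wide at the tip 12 mm above the shoulder, widening to 15 mm in x at the barbs 4.6 mm above the shoulder.
- cover: Perforated steel cover, loose, about 0.24 kg: plate 110 (x) by 170 (y) by 3 mm with a square 12 mm hole at each corner. Origin: centre of the plate's underside; z up, y along its long side and its handle. Starts flat on the blue drying mat (3 mm thick). Merely laid on the posts it rests with its underside about 7 mm above the shoulders.
- cover_handle (a point): Centre of the grip bar of the cover's blue bridge handle, 29 mm above the plate's underside: bar 12 (x) by 56 (y) by 10 mm, its top 34 mm above the plate's underside, on two 10 mm legs at y +-23 mm. Pinch it across x.
- hole1 (a point): Hole 1 of the cover: its centre at the plate's underside, at x -42, y -72 mm of the cover. Pushed down 5 to 6 mm from where it rests on the leaves, these give way and spring out over the plate with a click (5 to 12 N pressed on the thumb mark, differs from run to run), then the plate meets the hard shoulder. Clicked, it stays within about 1 mm (at most 1.4) of the shoulder.
- hole2 (a point): Hole 2 of the cover: its centre at the plate's underside, at x -42, y +72 mm of the cover. Pushed down 5 to 6 mm from where it rests on the leaves, these give way and spring out over the plate with a click (5 to 12 N pressed on the thumb mark, differs from run to run), then the plate meets the hard shoulder. Clicked, it stays within about 1 mm (at most 1.4) of the shoulder.
- hole3 (a point): Hole 3 of the cover: its centre at the plate's underside, at x +42, y -72 mm of the cover. Pushed down 5 to 6 mm from where it rests on the leaves, these give way and spring out over the plate with a click (5 to 12 N pressed on the thumb mark, differs from run to run), then the plate meets the hard shoulder. Clicked, it stays within about 1 mm (at most 1.4) of the shoulder.
- hole4 (a point): Hole 4 of the cover: its centre at the plate's underside, at x +42, y +72 mm of the cover. Pushed down 5 to 6 mm from where it rests on the leaves, these give way and spring out over the plate with a click (5 to 12 N pressed on the thumb mark, differs from run to run), then the plate meets the hard shoulder. Clicked, it stays within about 1 mm (at most 1.4) of the shoulder.
- thumb1 (a point): Round blue-rimmed thumb mark (22 mm) beside hole 1, on the plate's top: the place to press, 26 mm inboard of the hole along y.
- thumb2 (a point): Round blue-rimmed thumb mark (22 mm) beside hole 2, on the plate's top: the place to press, 26 mm inboard of the hole along y.
- thumb3 (a point): Round blue-rimmed thumb mark (22 mm) beside hole 3, on the plate's top: the place to press, 26 mm inboard of the hole along y.
- thumb4 (a point): Round blue-rimmed thumb mark (22 mm) beside hole 4, on the plate's top: the place to press, 26 mm inboard of the hole along y.
- tweezers: Loose steel tweezers, about 150 mm long, lying on the drying mat on the robot's side of the cover; leave alone. Origin near their middle.
- mirror: Loose dental mirror with a green handle, about 170 mm long, lying on the drying mat beyond the cover; leave alone. Origin near its middle.
- tape_roll: Loose roll of tape, 96 mm across, 24 mm high, lying flat; leave alone. Origin: centre of its underside.
- swab_jar: Loose glass jar with a steel cap, 64 mm across, 90 mm high; leave alone. Origin: centre of its underside.
- pump_blue: Loose blue pump bottle, 66 mm across, 190 mm high; leave alone. Origin: centre of its underside.
Not all that is in view belongs to the job. There is more than one size of the cover; the one meant has the size given above.

How it is judged (in metres and radians):
On the way:
1. the cover rests squarely on all four posts, not yet pressed home (horizontal distance between cover and lid_seat below 0.004 m and angle between the x axis of cover and the x axis of lid_seat, either way round below 0.06 rad and angle between cover's own z axis and vertical below 0.05 rad and z of cover in the frame of lid_seat between 0.0045 and 0.0095 m), for 0.2 s.
At the end, for the whole second after the job is handed in: The cover sits on the lid, centred within 4 mm and square within 0.06 rad (either way round), all four holes within 1.4 mm above their posts' shoulders (clicked), released and at rest (horizontal distance between cover and lid_seat below 0.004 m and angle between the x axis of cover and the x axis of lid_seat, either way round below 0.06 rad and z of hole1 in the frame of lid_seat between -0.002 and 0.0014 m and z of hole2 in the frame of lid_seat between -0.002 and 0.0014 m and z of hole3 in the frame of lid_seat between -0.002 and 0.0014 m and z of hole4 in the frame of lid_seat between -0.002 and 0.0014 m and linear speed of cover below 0.01 m/s and contact force between the fingers and cover below 0.1 N); the robot touches nothing.
It fails at once if the cover is cocked by more than 0.085 rad (5 degrees) on the posts (angle between cover's own z axis and vertical above 0.085 rad and horizontal distance between cover and lid_seat below 0.015 m and z of cover in the frame of lid_seat below 0.0095 m).
It fails at once if the cover is forced: the lid is pressed 1.3 mm into its mat (about 22 N) (value of joint lid above 0.0013 m).
It fails at once if another thing on the bench is moved by more than 20 mm (distance of any of tweezers, mirror, tape_roll, swab_jar, pump_blue from where it was at the start of the episode above 0.02 m).
It also fails if it takes over 64 s, if anything falls off the work surface, if the arm or the gripper's body presses on something with over 40 N, if the wrist force passes 120 N, or if a joint passes its speed limit or range.

ROBOT

A 6-joint arm with a two-finger parallel gripper is mounted at the origin on the work surface. World frame = base frame: x ahead of the robot, y to its left, z up, the work surface at z = 0. Lengths are in mm, angles in rad, forces in N, time in s.
With the tool pointing down it reaches from about 350 to 775 mm from the base axis. Payload 7.3 kg.
Tool frame: the origin (TCP) lies between the finger pads; the fingertips stand 8 mm ahead of it and the grasp point (between the pads) lies 11 mm behind it; y points along the fingers, z is the direction in which the jaws open and shut, and the axes are right-handed (so a half turn about y gives the same grasp; the last joint's range is limited). The gripper opens to 92 mm and grips with 3 to 60 N. Pads are 19 mm wide; open, the fingers measure 130 mm over their backs; the gripper's body (75 mm by 190 mm) begins 47 mm behind the grasp point.
Start: joints at [-0.146, 0.342, 1.524, -0, 1.275, -0.146], TCP at [525.018, 0.02, 234.741] pointing down, gripper open.
Joint ranges: [-2.53, 2.53], [-0.77, 2.02], [0.04, 2.7], [-1, 4.14], [0.28, 2.66], [-3.11, 3.11]. Speed limits (rad/s): [2.57, 2.57, 3.14, 3.14, 3.14, 3.14].

INTERFACE

Orientations are given as [roll, pitch, yaw] about the fixed x, y, z axes, in that order (R = Rz(yaw) Ry(pitch) Rx(roll)).
In Python, from plant import bot, vision, job gives the robot as it stands. The module is installed in compiled form; this text tells all that it offers.
- The arm moves only by the tool arm_command, never from a script. Its argument "deltas" is a list of rows, each a list of 4 numbers: the shift along the tool's x, y, z in m, then the turn about the tool's y in degrees. In form: [[x, y, z, twist], ...]. A call has 1 to 5 rows; each row shifts and turns the commanded pose from where the row before left it, along the tool's axes as they then stand; what a row does not reach is not made up. A row lasts 1/10 s, in which the tool goes at most 50 mm and 8.59 degrees, less where a joint would pass 70% of its speed; a pose out of reach is approached as far as the arm can. A call is refused whole if a number of a shift passes 0.05 or a number of a turn 8.59, either way. A call with a gripper value outside its range is refused whole. "claw" is the closure in counts, from 0 (fully open) to 255 (shut), set as the call begins (left out, the last holds). The fingers move at their own pace and stop on an object; the grip force is fixed at half the most. Time passes only in rows, so rows that do not move let the fingers close. It gives the time, the measured TCP pose, the force and the opening at its end, in the units of the state.
- bot.get_obs(): the state, without advancing time (a new reading comes with each control period).
- vision.capture(name): name is "scene" or "side" or "wrist"; returns a dict with "img" (420x560x3 uint8, red, green, blue), "camera_matrix" (3x3 intrinsics, pixels), "dist_coeffs" ([k1, k2, p1, p2, k3] as OpenCV has them; the pictures are not rectified), "world_to_cam" (4x4, takes a point from world to camera coordinates); the wrist camera has in their place "mount" (4x4, takes a point from camera to tool coordinates, whose origin is the TCP and whose axes are the tool frame's). Camera axes: x right, y down, z forward; pixel columns grow to the right and rows downward; lengths in mm; the calibration is good to about 2 mm. A picture is of the moment at which its call begins: read the wrist's pose just before it. There is no depth.
- job.close_job(): hands the job in, once; it reports no verdict.
Trained networks look in a picture, given as the dict that the camera call returned (one of the last four; its "shot" number tells which), for a name from the list of things; names that differ only in an ending like _2 or _b are one class to them, and where a whole thing is asked for, a point or a joint stands for the part that bears it (a point fixed in the world has none). Each returns a list of dicts, best first, with "confidence" (0 to 1); they miss things now and then, are a little off and sometimes report something else, mostly with a low value. They report only what shows in the picture. A call takes as long as a camera call. They do not tell look-alikes from the thing itself.
- vision.find_in(picture, name): "xyz" ([x, y, z] in mm, in the coordinates of the camera as it stood for that picture, good to about 4 mm: the middle of the surface that is visible of it).
- vision.regions_of(picture, name): "mask" (420x560 bool, what is visible of it).
The state is a dict: "time": time; "joint_positions": joint angles; "dq": joint speeds; "tau": joint torques, N m; "tool_pos": TCP position; "tcp_rot": TCP orientation; "contact_force": force on the tool from outside, world axes, zero at the start; "moment": the same for the moment, N m; "grip_width": finger opening in mm.
Only numpy, scipy, OpenCV 4.12 (cv2) and the standard library are available. Lean on these libraries where they do the work, as an engineer would, in place of code of your own. Each camera call takes 0.05 s, during which the arm holds its last target. There are 200 camera calls.

## Working session

There is one attempt and no reset: what is moved stays moved. The work goes in short steps, Python scripts to look and compute and a tool call to move; the robot and the scene stay as the last step left them, time stands still between calls to the robot, and variables do not carry over. Pictures are saved under pics/ and viewed, about 8 in all and at most 12, crops included, and the job is handed in when it is done.

Besides the shell and the picture viewer there is one more tool, called after "Call:" by a JSON object that holds its "op" and its "data". arm_command: Moves the arm, as the interface text tells. Its arguments: {"type":"object","properties":{"deltas":{"type":"array","items":{"type":"array","items":{"type":"number"}}},"claw":{"type":"number"}},"required":["deltas"]}

```bash
mkdir -p pics; cat > h.py <<'E'
import numpy as np, cv2
from scipy.spatial.transform import Rotation as R
from plant import bot, vision, job
def save(img,n): cv2.imwrite('pics/'+n+'.png',cv2.cvtColor(np.ascontiguousarray(img),cv2.COLOR_RGB2BGR))
def T_tool(o=None):
    o=o or bot.get_obs(); T=np.eye(4); T[:3,:3]=R.from_euler('xyz',o['tcp_rot']).as_matrix(); T[:3,3]=o['tool_pos']; return T
def cap(n):
    T=T_tool(); p=vision.capture(n)
    p['c2w']=T@np.array(p['mount']) if n=='wrist' else np.linalg.inv(np.array(p['world_to_cam'])); return p
def tow(p,x): return (p['c2w']@np.r_[x,1])[:3]
def ray(p,uv):
    q=cv2.undistortPoints(np.array([[uv]],float),np.array(p['camera_matrix']),np.array(p['dist_coeffs']))[0,0]
    return p['c2w'][:3,3],p['c2w'][:3,:3]@np.r_[q,1]
def onz(p,uv,z):
    c,d=ray(p,uv); return c+d*(z-c[2])/d[2]
def pix(p,X):
    M=np.linalg.inv(p['c2w']); r=cv2.Rodrigues(M[:3,:3])[0]
    return cv2.projectPoints(np.array(X,float).reshape(-1,1,3),r,M[:3,3],np.array(p['camera_matrix']),np.array(p['dist_coeffs']))[0].reshape(-1,2)
E
python3 - <<'E'
from h import *
np.set_printoptions(precision=1,suppress=True)
print(bot.get_obs())
ps={n:cap(n) for n in('scene','side','wrist')}
save(np.hstack([cv2.resize(ps[n]['img'],(400,300)) for n in('side','wrist')]),'b'); save(ps['scene']['img'],'a')
for n,p in ps.items():
  for k in('cover','cover_handle','lid','post1','thumb1','tweezers','mirror'):
    for f in vision.find_in(p,k)[:6]: 
      x=tow(p,f['xyz']); print(n,k,round(f['confidence'],2),x,pix(p,x)[0])
print(T_tool())
E
```

```text
{'time': 0.0, 'joint_positions': array([-0.1,  0.3,  1.5,  0. ,  1.3, -0.1]), 'dq': array([-0.,  0., -0., -0.,  0., -0.]), 'tau': array([  0. , -43.1, -24.4,   0.1,   0.1,  -0. ]), 'tool_pos': array([524.6,   0.1, 234.1]), 'tcp_rot': array([-1.6,  0. , -1.6]), 'contact_force': array([ 0.2, -0.3,  0.1]), 'moment': array([-0. , -0. , -0.1]), 'grip_width': 91.93914759204212}
scene cover 0.93 [ 518.5 -225.1   10.3] [207.9 196.7]
scene cover 0.91 [ 232.  -385.1    1.7] [223.8 149.8]
scene cover_handle 0.93 [ 517.4 -215.4    7.1] [210.2 198.1]
scene cover_handle 0.66 [ 231.2 -383.1    1.1] [224.3 149.9]
scene lid 0.57 [483.8 267.7  11.9] [330.7 242.2]
scene post1 0.62 [486.3 267.8  11.8] [330.4 242.7]
scene thumb1 0.63 [ 517.2 -221.8    8.5] [208.9 197.2]
scene thumb1 0.59 [ 228.3 -390.1    1.8] [223.5 149. ]
scene mirror 0.47 [ 626.3 -200.1   10.3] [193.2 215.6]
scene mirror 0.41 [ 518.4 -222.     9.1] [208.6 197.2]
side cover 0.9 [ 511.  -242.7    4.1] [333.2 293.6]
side cover 0.74 [ 191.5 -371.2    3.4] [198.8 377.6]
side cover_handle 0.69 [ 511.9 -246.8    6.8] [334.5 293.8]
side cover
[... 370 characters left out ...]
e mirror 0.63 [753.4  14.   17.6] [374.2 212.9]
side mirror 0.52 [ 627.8 -216.1    7.8] [374.8 274.7]
wrist cover 0.75 [ 510.4 -219.6    9.1] [273.7 347.4]
wrist cover 0.53 [480.9 141.6   2.8] [240.9  37.7]
wrist cover_handle 0.65 [ 507.9 -216.7    4. ] [271.9 342.9]
wrist lid 0.89 [476.8 139.9   4.8] [236.6  39.2]
wrist post1 0.66 [483.3 141.4   5. ] [243.1  37.5]
wrist thumb1 0.61 [ 507.7 -222.1    5.4] [271.8 347.2]
wrist tweezers 0.77 [ 412.9 -224.2   11.2] [197.5 351.4]
wrist tweezers 0.31 [ 509.8 -217.    -0.6] [273.5 340.8]
wrist mirror 0.51 [ 619.5 -148.3   12.7] [363.4 300.2]
[[ -0.    0.    1.  525. ]
 [ -1.   -0.   -0.    0. ]
 [  0.   -1.    0.  234.7]
 [  0.    0.    0.    1. ]]
```

View pics/a.png

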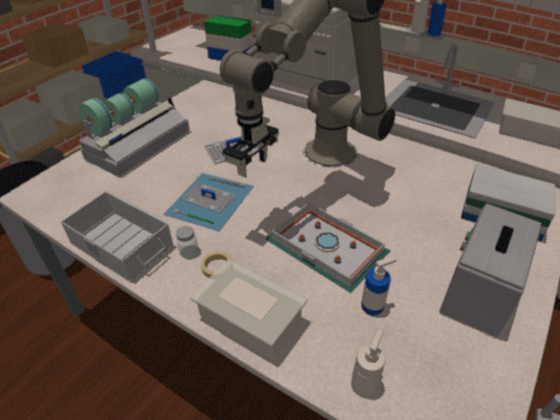

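View pics/b.png

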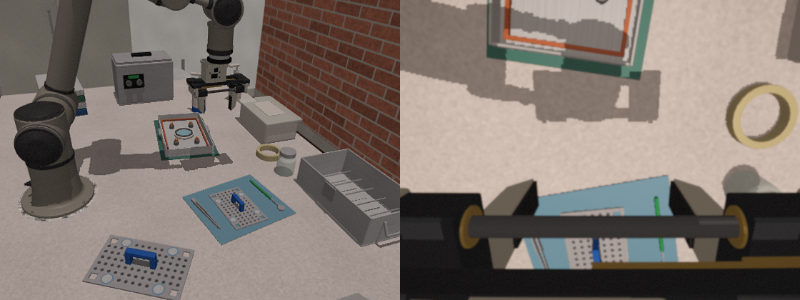

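Candidates for the cover: the plate on the blue drying mat at scene (208,197), between tweezers (225,183) and mirror (193,216); and a bigger look-alike lying directly on the bench at (224,150). The one on the mat fits the description. The lid is at scene (330,243). I'm moving over the mat for a close check.

Call:
{"op": "arm_command", "data": {"deltas": [[0.05,0,0,0],[0.05,0,0,0],[0.05,0,0,0],[0.05,0,0,0],[0,0,0,0]]}}

```text
time: 1.7
tool_pos: [524.6, -205.8, 234.3]
tcp_rot: [-1.571, -0.002, -1.577]
contact_force: [-0.4, 1.6, 0.4]
grip_width: 91.7
```

```bash
cat > look.py <<'E'
import sys
from h import *
np.set_printoptions(precision=1,suppress=True)
p=cap('wrist'); print(T_tool()[:3], np.array(p['mount']), p['camera_matrix'])
save(p['img'],sys.argv[1])
import pickle; pickle.dump(p,open(sys.argv[1]+'.pkl','wb'))
for k in sys.argv[2:]:
  for f in vision.find_in(p,k)[:5]:
    x=tow(p,f['xyz']); print(k,round(f['confidence'],2),x,pix(p,x)[0])
E
python3 look.py c1 cover cover_handle hole1 thumb1
```

```text
[[  -0.    -0.     1.   524.6]
 [  -1.    -0.    -0.  -202.8]
 [   0.    -1.    -0.   234.3]] [[  -0.     1.     0.3  -80.5]
 [  -0.    -0.3    1.  -149.7]
 [   1.     0.     0.    -0.1]
 [   0.     0.     0.     1. ]] [[350.    0.  284.7]
 [  0.  350.  210.2]
 [  0.    0.    1. ]]
cover 0.95 [ 220.2 -293.5    5.4] [ 28.7 252. ]
cover 0.89 [ 514.2 -222.1   11.8] [275.3 193.6]
cover_handle 0.62 [ 515.4 -219.6    4.1] [276.5 189.6]
cover_handle 0.56 [ 213.7 -300.6    6.5] [ 24.1 257.9]
hole1 0.82 [ 515.  -222.1   10.2] [276.1 193.2]
hole1 0.61 [ 216.9 -297.1    1.4] [ 29.  253.4]
thumb1 0.93 [ 213.4 -294.7    2.5] [ 25.  251.9]
thumb1 0.68 [ 514.3 -223.7    6.9] [275.5 193.8]
```

View pics/c1.png

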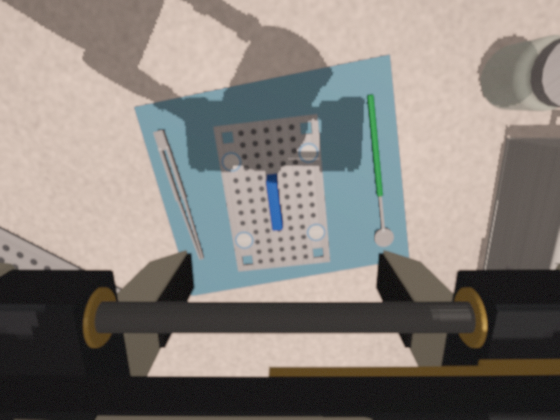

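Wrist view c1: cover corners are at about (215,127), (320,115), (330,262), (238,271), with thumb marks at (231,160), (308,150), (245,240), (316,232). The handle bar runs (272,178)–(278,228). Tweezers are on the left, the mirror on the right, and the bigger cover at the far left edge.

```bash
cat > fit.py <<'E'
import pickle,sys
from h import *
from scipy.optimize import least_squares
np.set_printoptions(precision=2,suppress=True)
def model(q,pts):
    x,y,z,a=q; c,s=np.cos(a),np.sin(a); P=np.array(pts,float)
    return np.c_[x+c*P[:,0]-s*P[:,1],y+s*P[:,0]+c*P[:,1],z+P[:,2]]
def fit(p,pts,uv,q0,fixz=None):
    uv=np.array(uv,float)
    f=lambda q:(pix(p,model(q if fixz is None else np.r_[q[:2],fixz,q[2]],pts))-uv).ravel()
    q0=np.array(q0,float)
    r=least_squares(f,q0 if fixz is None else np.delete(q0,2),loss='soft_l1')
    return (r.x if fixz is None else np.insert(r.x,2,fixz)),f(r.x).reshape(-1,2)
COV=[(-55,85,3),(55,85,3),(55,-85,3),(-55,-85,3),(-42,46,3),(42,46,3),(-42,-46,3),(42,-46,3)]
E
python3 - <<'E'
from fit import *
p=pickle.load(open('c1.pkl','rb'))
uv=[(215,127),(320,115),(330,262),(238,271),(231,160),(308,150),(245,240),(316,232)]
C=np.array([onz(p,u,6) for u in uv[:4]]);print(C,np.linalg.norm(C-np.roll(C,1,0),axis=1))
q,r=fit(p,COV,uv,[515,-220,3,0]);print(q,r)
q,r=fit(p,COV,uv,[515,-220,3,0],3);print(q,r)
print(model(q,[(0,23,34),(0,-23,34)]),pix(p,model(q,[(0,28,34),(0,-28,34)])))
E
```

```text
[[ 451.44 -150.78    6.  ]
 [ 561.83 -139.22    6.  ]
 [ 577.78 -307.84    6.  ]
 [ 468.05 -319.03    6.  ]] [169.07 111.   169.37 110.3 ]
[ 514.25 -228.73    2.7     0.1 ] [[-0.57 -0.96]
 [-1.51 -0.67]
 [-0.12 -0.26]
 [ 0.19 -0.21]
 [ 1.23  1.3 ]
 [ 1.36  2.89]
 [-0.71 -0.37]
 [ 0.31  0.32]]
[ 514.27 -228.63    3.      0.1 ] [[-0.61 -1.04]
 [-1.46 -0.75]
 [-0.08 -0.21]
 [ 0.15 -0.16]
 [ 1.2   1.25]
 [ 1.39  2.84]
 [-0.74 -0.35]
 [ 0.34  0.34]]
[[ 511.91 -205.75   37.  ]
 [ 516.62 -251.51   37.  ]] [[271.63 179.45]
 [277.93 231.05]]
```

The cover fits 111×170 mm, z 2.7 (expected 3), at (514.3,-228.6) with yaw 0.10, so this is the right size. Before grasping I'll look at the lid, while the wrist view is still clear.

Call:
{"op": "arm_command", "data": {"deltas": [[-0.05,0,0,0],[-0.05,0,0,0],[-0.05,0,0,0],[-0.05,0,0,0],[-0.05,0,0,0]]}}

```text
time: 2.45
tool_pos: [524.2, 53.5, 235.2]
tcp_rot: [-1.57, 0.0, -1.569]
contact_force: [0.2, -0.9, -0.6]
grip_width: 91.7
```

Call:
{"op": "arm_command", "data": {"deltas": [[-0.05,0,0,0],[-0.05,0,0,0],[-0.05,0,0,0],[-0.05,0,0,0],[-0.05,0,0,0]]}}

```text
time: 2.95
tool_pos: [523.5, 303.6, 235.2]
tcp_rot: [-1.57, 0.0, -1.568]
contact_force: [0.5, -0.5, -0.5]
grip_width: 91.7
```

Call:
{"op": "arm_command", "data": {"deltas": [[0,0,0,0],[0,0,0,0]]}}

```text
time: 3.15
tool_pos: [523.5, 302.3, 234.5]
tcp_rot: [-1.571, -0.0, -1.566]
contact_force: [-1.0, -1.2, -0.4]
grip_width: 92.1
```

```bash
python3 look.py c2 lid post1 pump_blue
```

```text
[[  0.   -0.    1.  524. ]
 [ -1.   -0.    0.  300.9]
 [  0.   -1.   -0.  234.6]] [[  -0.     1.     0.3  -80.5]
 [  -0.    -0.3    1.  -149.7]
 [   1.     0.     0.    -0.1]
 [   0.     0.     0.     1. ]] [[350.    0.  284.7]
 [  0.  350.  210.2]
 [  0.    0.    1. ]]
lid 0.89 [495.5 296.5   8.1] [259.2 183.6]
post1 0.81 [498.7 296.1   4.5] [262.3 183.3]
post1 0.56 [624.7 452.8  49.3] [403.2  17.7]
pump_blue 0.94 [624.9 454.8  52.3] [404.8  14.3]
pump_blue 0.57 [499.2 295.5   7.3] [262.6 184.4]
```

View pics/c2.png

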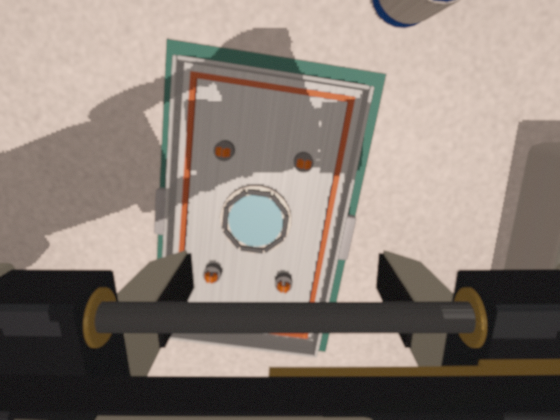

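Lid view c2: orange posts at about (224,151), (304,162), (284,283), (211,272), filter at (256,221). The lid is turned a few degrees clockwise.

```bash
cat > posts.py <<'E'
from fit import *
def posts(p,approx,rad=16):
    hsv=cv2.cvtColor(p['img'],cv2.COLOR_RGB2HSV); m=((hsv[...,0]<18)&(hsv[...,1]>110)&(hsv[...,2]>50)).astype(np.uint8)
    out=[]
    for u,v in approx:
        w=np.zeros_like(m); cv2.circle(w,(int(u),int(v)),rad,1,-1); n,l,s,c=cv2.connectedComponentsWithStats(m*w)
        i=1+s[1:,4].argmax(); print(c[i],s[i]); out.append(c[i])
    return np.array(out)
if __name__=='__main__':
    p=pickle.load(open('c2.pkl','rb')); a=[(224,151),(304,162),(284,283),(211,272)]
    uv=posts(p,a); P=[(-42,72,0),(42,72,0),(42,-72,0),(-42,-72,0)]
    q,r=fit(p,P,uv,[495,290,28,-.1]);print(q,r)
    for z in(26,29,32): q,r=fit(p,P,uv,[495,290,28,-.1],z);print(q,abs(r).max())
    save(np.hstack([cv2.resize(p['img'][v-16:v+16,u-16:u+16],(190,190),interpolation=0) for u,v in a]),'d')
E
python3 posts.py
```

```text
[222.42 151.78] [215 147  16  11 145]
[303.44 163.71] [296 158  16  12 139]
[282.96 286.95] [277 282  13  11 100]
[210.68 277.01] [205 272  13  11 109]
[490.96 256.28  25.42  -0.14] [[-0.05  0.04]
 [ 0.09  0.12]
 [ 0.2  -0.23]
 [-0.24  0.04]]
[491.01 256.46  26.    -0.14] 0.31284795673502686
[491.26 257.35  29.    -0.14] 0.6987284782883876
[491.52 258.15  32.    -0.14] 1.306878776561689
```

View pics/d.png

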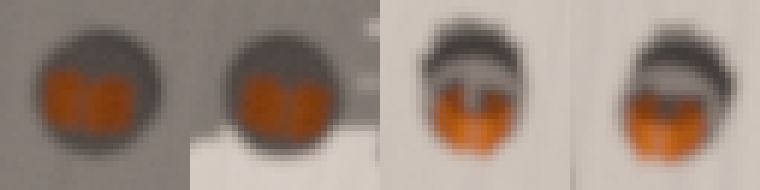

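Seat is at (491.0,256.4), yaw -0.14, orange centroid height 25.4. That agrees with barbs at about 25.6 and residuals are under 0.3 px. Going to the cover.

Call:
{"op": "arm_command", "data": {"deltas": [[0.05,0,0,0],[0.05,0,0,0],[0.05,0,0,0],[0.05,0,0,0],[0.05,0,0,0]]}}

```text
time: 3.85
tool_pos: [524.5, 47.0, 235.2]
tcp_rot: [-1.57, -0.0, -1.572]
contact_force: [0.5, -0.6, -0.4]
grip_width: 91.6
```

Call:
{"op": "arm_command", "data": {"deltas": [[0.05,0,0,0],[0.05,0,0,0],[0.05,0,0,0],[0.05,0,0,0],[0.05,0,0,0]]}}

```text
time: 4.35
tool_pos: [523.9, -203.1, 235.3]
tcp_rot: [-1.57, -0.0, -1.573]
contact_force: [0.9, 0.7, 0.2]
grip_width: 91.9
```

Call:
{"op": "arm_command", "data": {"deltas": [[0.0286,0,-0.0107,0],[0,0.04,0,-5.8],[0,0.04,0,0],[0,0.03,0,0],[0,0,0,0]]}}

```text
time: 4.85
tool_pos: [511.2, -228.2, 121.1]
tcp_rot: [-1.577, 0.005, -1.472]
contact_force: [-0.5, 1.3, -1.2]
grip_width: 91.7
```

Call:
{"op": "arm_command", "data": {"deltas": [[0,0,0,0],[0,0,0,0],[0,0,0,0]]}}

```text
time: 5.15
tool_pos: [515.2, -229.2, 126.8]
tcp_rot: [-1.568, -0.002, -1.47]
contact_force: [-0.1, 0.3, -0.1]
grip_width: 91.9
```

```bash
python3 look.py c3 cover_handle cover
```

```text
[[   0.1    0.     1.   515.1]
 [  -1.    -0.     0.1 -229. ]
 [   0.    -1.     0.   126.5]] [[  -0.     1.     0.3  -80.5]
 [  -0.    -0.3    1.  -149.7]
 [   1.     0.     0.    -0.1]
 [   0.     0.     0.     1. ]] [[350.    0.  284.7]
 [  0.  350.  210.2]
 [  0.    0.    1. ]]
cover_handle 0.96 [ 511.9 -214.2    7.3] [282.  187.8]
cover 0.64 [ 510.7 -220.3   10.8] [279.7 196.2]
```

View pics/c3.png

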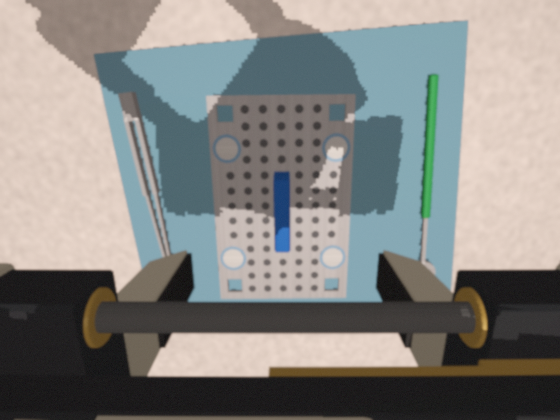

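View c3: cover square to the tool. Corners at (208,95), (354,95), (348,297), (221,298), thumb marks at (227,148), (336,148), (234,258), (332,257). I'll refit from this second height.

```bash
python3 - <<'E'
from fit import *
p=pickle.load(open('c3.pkl','rb'))
uv=[(208,95),(354,95),(348,297),(221,298),(227,148),(336,148),(234,258),(332,257)]
for z in(None,3): q,r=fit(p,COV,uv,[514,-228,3,.1],z);print(q,r.ravel())
H=model(q,[(-6,28,34),(6,28,34),(6,-28,34),(-6,-28,34)]);print(pix(p,H)); 
E
```

```text
[ 513.72 -229.45    1.35    0.11] [-1.07  0.86  1.6  -0.41 -2.44 -0.09  0.19  0.    0.42  0.69  0.22 -0.24
 -0.44 -0.38  0.34 -0.25]
[ 513.75 -229.01    3.      0.11] [-1.55  0.25  2.1  -1.12 -1.95  0.44 -0.    0.61  0.12  0.44  0.61 -0.58
 -0.6   0.01  0.75  0.08]
[[273.35 179.68]
 [290.56 179.52]
 [290.84 253.2 ]
 [274.74 253.35]]
```

Second measurement agrees, at (513.7,-229.0). Descending and gripping.

Call:
{"op": "arm_command", "data": {"deltas": [[0,0.03,0,0],[0,0.03,0,0],[0,0.025,0,0],[0,0.019,0,0],[0,0,0,0]]}}

```text
time: 5.8
tool_pos: [513.0, -227.7, 18.7]
tcp_rot: [-1.574, 0.003, -1.469]
contact_force: [-0.7, 0.2, 0.8]
grip_width: 91.8
```

Call:
{"op": "arm_command", "data": {"deltas": [[0,0,0,0],[0,0,0,0],[0,0,0,0]]}}

```text
time: 6.1
tool_pos: [515.1, -229.0, 22.1]
tcp_rot: [-1.569, -0.002, -1.47]
contact_force: [0.1, -0.3, 0.8]
grip_width: 91.8
```

Call:
{"op": "arm_command", "data": {"deltas": [[0,0,0,0],[0,0,0,0],[0,0,0,0],[0,0,0,0],[0,0,0,0]], "claw": 255}}

```text
time: 6.6
tool_pos: [514.3, -228.6, 20.7]
tcp_rot: [-1.571, -0.0, -1.47]
contact_force: [-0.0, 0.2, 0.6]
grip_width: 56.4
```

Call:
{"op": "arm_command", "data": {"deltas": [[0,0,0,0],[0,0,0,0],[0,0,0,0],[0,0,0,0],[0,0,0,0]]}}

```text
time: 7.1
tool_pos: [514.3, -228.6, 20.7]
tcp_rot: [-1.571, 0.0, -1.47]
contact_force: [0.2, -0.2, -0.7]
grip_width: 16.1
```

Still closing (16 mm); a few more rows, then lift.

Call:
{"op": "arm_command", "data": {"deltas": [[0,0,0,0],[0,0,0,0],[0,0,0,0],[0,0,0,0]]}}

```text
time: 7.5
tool_pos: [514.2, -228.6, 20.7]
tcp_rot: [-1.571, 0.0, -1.47]
contact_force: [-1.6, 0.1, 0.6]
grip_width: 11.9
```

Call:
{"op": "arm_command", "data": {"deltas": [[0,-0.01,0,0],[0,-0.03,0,0],[0,-0.04,0,0],[0,-0.03,0,0],[0,0,0,0]]}}

```text
time: 8.0
tool_pos: [516.7, -229.9, 135.8]
tcp_rot: [-1.563, -0.006, -1.47]
contact_force: [0.9, -0.6, -2.5]
grip_width: 11.4
```

Call:
{"op": "arm_command", "data": {"deltas": [[0,0,0,5.8],[-0.04,0,0,0],[-0.05,0,0,0],[-0.05,0,0,0],[-0.05,0,0,0]]}}

```text
time: 8.5
tool_pos: [513.4, -36.8, 129.9]
tcp_rot: [-1.572, 0.001, -1.572]
contact_force: [1.1, -0.5, -2.2]
grip_width: 11.8
```

Call:
{"op": "arm_command", "data": {"deltas": [[-0.05,0,0,0],[-0.05,0,0,0],[-0.05,0,0,0],[-0.05,0,0,0],[-0.05,0,0,0]]}}

```text
time: 9.0
tool_pos: [513.3, 213.4, 129.8]
tcp_rot: [-1.572, -0.0, -1.571]
contact_force: [2.4, -0.7, -1.1]
grip_width: 11.5
```

Call:
{"op": "arm_command", "data": {"deltas": [[-0.03,0,-0.0113,0],[-0.015,0,-0.012,0],[0,0.02,0,4],[0,0.02,0,4],[0,0,0,0]]}}

```text
time: 9.5
tool_pos: [488.5, 255.9, 87.5]
tcp_rot: [-1.577, -0.003, -1.71]
contact_force: [-0.6, 0.8, -2.5]
grip_width: 11.5
```

Call:
{"op": "arm_command", "data": {"deltas": [[0,0,0,0],[0,0,0,0],[0,0,0,0],[0,0,0,0],[0,0,0,0]]}}

```text
time: 10.0
tool_pos: [491.3, 256.4, 91.2]
tcp_rot: [-1.57, 0.0, -1.71]
contact_force: [-0.8, 0.4, -2.1]
grip_width: 11.5
```

```bash
python3 look.py c4 lid cover; python3 - <<'E'
from h import *
import pickle
for n in('side','scene'):
    p=cap(n); pickle.dump(p,open(n+'4.pkl','wb'))
E
```

```text
[[ -0.1   0.    1.  491.2]
 [ -1.    0.   -0.1 256.4]
 [ -0.   -1.    0.   91.1]] [[  -0.     1.     0.3  -80.5]
 [  -0.    -0.3    1.  -149.7]
 [   1.     0.     0.    -0.2]
 [   0.     0.     0.     1. ]] [[350.    0.  284.7]
 [  0.  350.  210.2]
 [  0.    0.    1. ]]
lid 0.96 [506.5 353.5   5.2] [287.2  72.4]
cover 0.81 [497.3 298.8  80.8] [285.1 185.7]
```

View pics/c4.png

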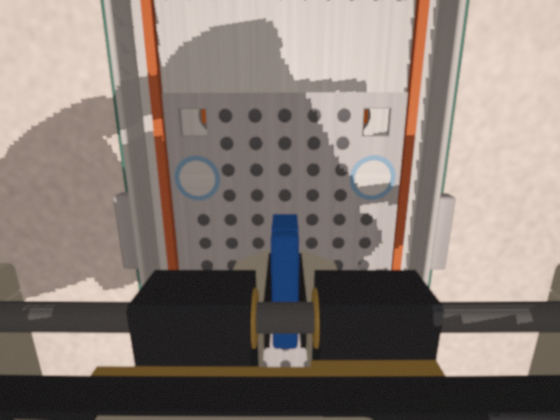

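View c4: the cover is held square to the lid. Post tips show through the holes at (206,117) and (366,116), hole centres (194,122) and (376,122), so sideways alignment is good. Now I'll fit the held cover's pose along y.

```bash
python3 - <<'E'
from fit import *
p=pickle.load(open('c4.pkl','rb'))
# refined thumb centres by Hough-less: blue ring mask
hsv=cv2.cvtColor(p['img'],cv2.COLOR_RGB2HSV); m=((hsv[...,0]>92)&(hsv[...,0]<115)&(hsv[...,1]>70)).astype(np.uint8)
c=[]
for u in(197,373):
    w=np.zeros_like(m); cv2.circle(w,(u,177),28,1,-1); pts=np.argwhere(m*w)[:,::-1].astype(np.float32)
    e=cv2.fitEllipse(pts); print(e,len(pts)); c.append(e[0])
P=[(-55,85,3),(55,85,3),(-42,46,3),(42,46,3),(-42,72,3),(42,72,3)]
uv=[(161,93),(408,93),*c,(194,122),(376,122)]
for z in(None,73): q,r=fit(p,P,uv,[491,256,73,-.14],z);print(q,r.ravel())
print('post tips',pix(p,model([491,256.4,21,-.14],[(-42,72,12),(42,72,12),(-42,72,4.6),(42,72,4.6)])))
p2=pickle.load(open('c2.pkl','rb'))
save(np.hstack([cv2.resize(p['img'][95:145,170:220],(400,400)),cv2.resize(p['img'][95:145,350:400],(400,400))]),'e')
E
```

```text
((196.85643005371094, 177.63409423828125), (38.976776123046875, 41.64784240722656), 125.9458236694336) 93
((372.9786071777344, 175.244140625), (40.73544692993164, 45.8421516418457), 39.69346618652344) 47
[491.32 256.05  73.21  -0.14] [ 0.88 -0.52 -0.42 -0.98  0.44  0.31 -0.51  2.35 -0.92  0.19  0.5  -0.16]
[491.33 256.04  73.    -0.14] [ 1.06 -0.49 -0.55 -0.95  0.57  0.24 -0.59  2.28 -0.78  0.18  0.41 -0.17]
post tips [[211.4  117.29]
 [357.31 117.39]
 [213.87 116.76]
 [354.84 116.86]]
```

View pics/e.png

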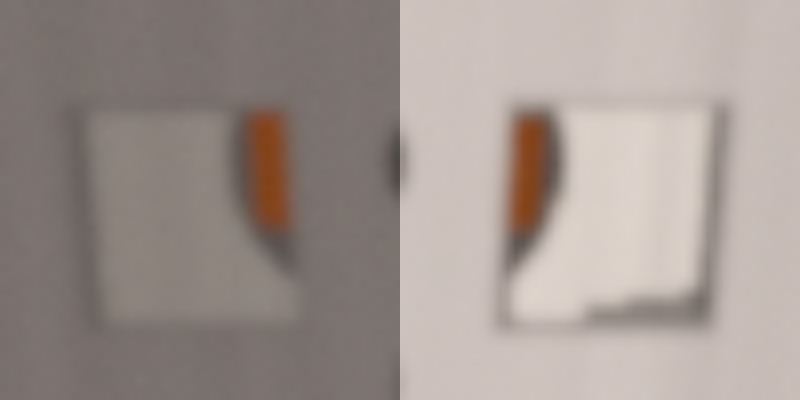

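Symmetric, and the orange edge matches prediction to about 0.3 mm. Lowering.

Call:
{"op": "arm_command", "data": {"deltas": [[0,0.015,0,0],[0,0.015,0,0],[0,0.008,0,0],[0,0.003,0,0],[0,0,0,0]]}}

```text
time: 10.75
tool_pos: [491.0, 256.4, 49.6]
tcp_rot: [-1.571, -0.0, -1.71]
contact_force: [-0.0, 0.1, -1.8]
grip_width: 11.7
```

Call:
{"op": "arm_command", "data": {"deltas": [[0,0,0,0],[0,0,0,0],[0,0.001,0,0],[0,0,0,0],[0,0,0,0]]}}

```text
time: 11.25
tool_pos: [491.1, 256.4, 48.8]
tcp_rot: [-1.571, 0.0, -1.71]
contact_force: [-0.3, -0.2, -2.5]
grip_width: 11.6
```

Call:
{"op": "arm_command", "data": {"deltas": [[0,0.001,0,0],[0,0,0,0],[0,0,0,0]]}}

```text
time: 11.55
tool_pos: [491.0, 256.4, 47.7]
tcp_rot: [-1.571, -0.0, -1.71]
contact_force: [-0.8, 0.3, -2.3]
grip_width: 11.7
```

Call:
{"op": "arm_command", "data": {"deltas": [[0,0.001,0,0],[0,0,0,0],[0,0,0,0]]}}

```text
time: 11.85
tool_pos: [491.0, 256.4, 46.7]
tcp_rot: [-1.571, -0.0, -1.71]
contact_force: [-0.3, 0.2, -2.7]
grip_width: 11.1
```

Call:
{"op": "arm_command", "data": {"deltas": [[0,0.0007,0,0],[0,0,0,0],[0,0,0,0]]}}

```text
time: 12.15
tool_pos: [491.0, 256.4, 46.0]
tcp_rot: [-1.571, 0.0, -1.711]
contact_force: [-0.2, -0.7, -1.7]
grip_width: 11.3
```

Call:
{"op": "arm_command", "data": {"deltas": [[0,0.0007,0,0],[0,0,0,0],[0,0,0,0]]}}

```text
time: 12.45
tool_pos: [491.0, 256.5, 45.5]
tcp_rot: [-1.571, 0.0, -1.711]
contact_force: [-1.3, -0.1, 1.7]
grip_width: 11.7
```

Call:
{"op": "arm_command", "data": {"deltas": [[0,0,0,0],[0,0,0,0]]}}

```text
time: 12.65
tool_pos: [491.0, 256.4, 45.4]
tcp_rot: [-1.571, 0.0, -1.71]
contact_force: [-2.1, -0.1, 2.0]
grip_width: 12.0
```

Contact: force rose from -2.4 to +2 N at the expected height. Releasing and backing up.

Call:
{"op": "arm_command", "data": {"deltas": [[0,0,0,0],[0,0,0,0],[0,0,0,0],[0,0,0,0]], "claw": 150}}

```text
time: 13.05
tool_pos: [491.2, 256.4, 45.3]
tcp_rot: [-1.57, 0.0, -1.71]
contact_force: [0.1, 0.3, 0.9]
grip_width: 36.2
```

Call:
{"op": "arm_command", "data": {"deltas": [[0,-0.01,0,0],[0,-0.02,0,0],[0,-0.03,0,0],[0,-0.02,0,0],[0,0,0,0]]}}

```text
time: 13.55
tool_pos: [492.9, 257.1, 129.0]
tcp_rot: [-1.565, 0.003, -1.71]
contact_force: [0.6, 0.1, -0.2]
grip_width: 38.0
```

Call:
{"op": "arm_command", "data": {"deltas": [[0.02,-0.02,0,0],[0,0,0,0],[0,0,0,0],[0,0,0,0]], "claw": 255}}

```text
time: 13.95
tool_pos: [487.9, 236.8, 144.4]
tcp_rot: [-1.572, -0.0, -1.711]
contact_force: [0.1, -0.9, 0.1]
grip_width: 10.8
```

```bash
python3 look.py c5 cover lid
```

```text
[[ -0.1  -0.    1.  487.8]
 [ -1.   -0.   -0.1 236.9]
 [  0.   -1.   -0.  144.3]] [[  -0.     1.     0.3  -80.5]
 [  -0.    -0.3    1.  -149.7]
 [   1.     0.     0.    -0.2]
 [   0.     0.     0.     1. ]] [[350.    0.  284.7]
 [  0.  350.  210.2]
 [  0.    0.    1. ]]
cover 0.94 [491.2 272.5  31.6] [282.7 163.7]
lid 0.62 [502.  323.2   7.3] [287.5  92.4]
```

View pics/c5.png

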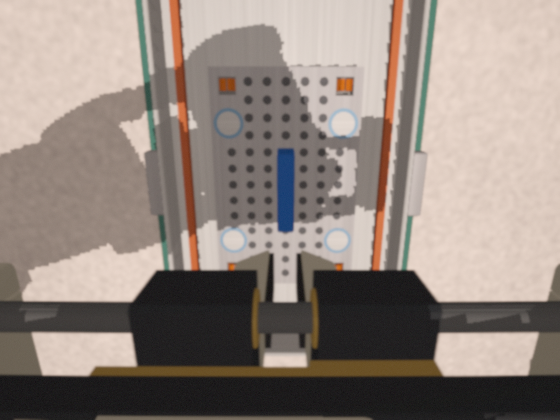

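View c5: orange shows in all the visible holes, at (227,85), (345,85) and the edges at (233,266), (338,266). Thumb marks are at (229,123), (343,123), (234,240), (337,240). Checking the rest pose numerically.

```bash
python3 - <<'E'
from fit import *
p=pickle.load(open('c5.pkl','rb'))
P=COV[:2]+COV[4:]+[(-42,72,3),(42,72,3)]
uv=[(208,66),(363,66),(229,123),(343,123),(234,240),(337,240),(227,85),(345,85)]
for z in(None,28): q,r=fit(p,P,uv,[491,256,28,-.14],z);print(q,r.ravel())
E
```

```text
[491.18 256.16  26.96  -0.14] [-0.39 -0.05  1.18  0.04 -0.4  -0.1   0.01 -0.03 -0.11 -0.53  0.39 -0.44
 -0.05  0.47 -0.23  0.53]
[491.2  256.2   28.    -0.14] [-0.69 -0.25  1.52 -0.16 -0.6  -0.07  0.26  0.01 -0.28 -0.09  0.59 -0.
 -0.27  0.34  0.04  0.42]
```

Call:
{"op": "arm_command", "data": {"deltas": [[0.02,0.02,0,0],[0.02,0.02,0,0],[0,0.025,0,0],[0,0.025,0,0],[0,0.007,0,0]]}}

```text
time: 14.6
tool_pos: [481.0, 196.6, 45.7]
tcp_rot: [-1.575, -0.002, -1.711]
contact_force: [-0.5, 0.5, 0.1]
grip_width: 0.8
```

Call:
{"op": "arm_command", "data": {"deltas": [[0,0,0,0],[0,0,0,0],[0,0,0,0]]}}

```text
time: 14.9
tool_pos: [483.5, 197.4, 49.5]
tcp_rot: [-1.569, 0.001, -1.71]
contact_force: [0.3, -0.1, 0.2]
grip_width: 0.5
```

Resting squarely: within 0.3 mm of the seat, z about 27–28. To keep the tilt low I'll first load this short end centrally (both y- corners share the load), and then use the thumb marks.

Call:
{"op": "arm_command", "data": {"deltas": [[0,0.004,0,0],[0,0.004,0,0],[0,0,0,0],[0,0,0,0]]}}

```text
time: 15.3
tool_pos: [482.6, 197.0, 40.2]
tcp_rot: [-1.571, -0.0, -1.71]
contact_force: [-0.6, 0.5, -0.0]
grip_width: 0.4
```

Call:
{"op": "arm_command", "data": {"deltas": [[0,0.001,0,0],[0,0.001,0,0],[0,0,0,0],[0,0,0,0]]}}

```text
time: 15.7
tool_pos: [482.8, 197.0, 38.6]
tcp_rot: [-1.57, 0.0, -1.71]
contact_force: [0.2, 0.0, 2.5]
grip_width: 0.4
```

Call:
{"op": "arm_command", "data": {"deltas": [[0,0.0005,0,0],[0,0.0005,0,0],[0,0,0,0],[0,0,0,0]]}}

```text
time: 16.1
tool_pos: [483.0, 197.0, 37.8]
tcp_rot: [-1.57, 0.0, -1.71]
contact_force: [-1.9, -0.4, 7.5]
grip_width: 0.3
```

Call:
{"op": "arm_command", "data": {"deltas": [[0,0.0005,0,0],[0,0,0,0],[0,0,0,0]]}}

```text
time: 16.4
tool_pos: [483.1, 197.0, 37.5]
tcp_rot: [-1.57, 0.0, -1.71]
contact_force: [-0.2, -0.7, 7.8]
grip_width: 0.4
```

Call:
{"op": "arm_command", "data": {"deltas": [[0,0.0005,0,0],[0,0,0,0],[0,0,0,0]]}}

```text
time: 16.7
tool_pos: [483.1, 197.1, 37.1]
tcp_rot: [-1.57, 0.0, -1.71]
contact_force: [-1.5, -0.6, 9.4]
grip_width: 0.5
```

Call:
{"op": "arm_command", "data": {"deltas": [[0,0.0005,0,0],[0,0,0,0],[0,0,0,0]]}}

```text
time: 17.0
tool_pos: [483.1, 197.1, 36.7]
tcp_rot: [-1.569, 0.0, -1.71]
contact_force: [-2.3, -1.3, 9.1]
grip_width: 0.6
```

Call:
{"op": "arm_command", "data": {"deltas": [[0,0.0005,0,0],[0,0,0,0],[0,0.0005,0,0],[0,0,0,0]]}}

```text
time: 17.4
tool_pos: [483.1, 197.1, 35.2]
tcp_rot: [-1.57, 0.0, -1.71]
contact_force: [-0.7, 0.2, 4.5]
grip_width: 0.2
```

Call:
{"op": "arm_command", "data": {"deltas": [[0,0.0005,0,0],[0,0,0,0],[0,0.0005,0,0],[0,0,0,0]]}}

```text
time: 17.8
tool_pos: [482.6, 197.0, 33.6]
tcp_rot: [-1.571, -0.0, -1.71]
contact_force: [0.9, -0.6, 1.2]
grip_width: 0.8
```

The force fell away, so something clicked. Continuing gently to the shoulder.

Call:
{"op": "arm_command", "data": {"deltas": [[0,0.0005,0,0],[0,0,0,0],[0,0.0005,0,0],[0,0,0,0]]}}

```text
time: 18.2
tool_pos: [482.7, 197.0, 33.0]
tcp_rot: [-1.571, -0.0, -1.71]
contact_force: [-0.4, -0.6, 5.0]
grip_width: 0.4
```

Call:
{"op": "arm_command", "data": {"deltas": [[0,0.0004,0,0],[0,0,0,0]]}}

```text
time: 18.4
tool_pos: [482.6, 197.0, 32.9]
tcp_rot: [-1.571, 0.0, -1.71]
contact_force: [-1.2, -0.1, 8.0]
grip_width: 0.7
```

Call:
{"op": "arm_command", "data": {"deltas": [[0,0.0004,0,0],[0,0,0,0]]}}

```text
time: 18.6
tool_pos: [482.7, 197.0, 32.7]
tcp_rot: [-1.57, 0.0, -1.71]
contact_force: [-2.0, 0.1, 9.2]
grip_width: 0.4
```

Stiff at shoulder height. Now the other short end, lifting over the handle.

Call:
{"op": "arm_command", "data": {"deltas": [[0,-0.02,0,0],[0,-0.04,0,0],[-0.04,0,0,0],[-0.04,0,0,0],[-0.04,0,0,0]]}}

```text
time: 19.1
tool_pos: [499.4, 316.9, 92.2]
tcp_rot: [-1.571, -0.0, -1.711]
contact_force: [0.7, -0.0, 0.6]
grip_width: 0.4
```

Call:
{"op": "arm_command", "data": {"deltas": [[0,0.02,0,0],[0,0.02,0,0],[0,0.007,0,0],[0,0,0,0],[0,0,0,0]]}}

```text
time: 19.6
tool_pos: [499.8, 315.7, 45.6]
tcp_rot: [-1.57, 0.0, -1.711]
contact_force: [-0.5, 0.5, 0.8]
grip_width: 0.3
```

Call:
{"op": "arm_command", "data": {"deltas": [[0,0.002,0,0],[0,0.002,0,0],[0,0,0,0],[0,0,0,0]]}}

```text
time: 20.0
tool_pos: [499.5, 315.8, 41.2]
tcp_rot: [-1.57, 0.0, -1.711]
contact_force: [-0.2, -0.1, -0.0]
grip_width: 0.6
```

Call:
{"op": "arm_command", "data": {"deltas": [[0,0.001,0,0],[0,0,0,0],[0,0.0005,0,0],[0,0,0,0]]}}

```text
time: 20.4
tool_pos: [499.3, 315.8, 39.5]
tcp_rot: [-1.571, -0.0, -1.71]
contact_force: [0.2, -0.4, -0.2]
grip_width: 0.3
```

Call:
{"op": "arm_command", "data": {"deltas": [[0,0.0005,0,0],[0,0.0005,0,0],[0,0,0,0]]}}

```text
time: 20.7
tool_pos: [499.5, 315.9, 38.7]
tcp_rot: [-1.571, 0.0, -1.71]
contact_force: [-0.9, 0.5, 2.3]
grip_width: 0.2
```

Call:
{"op": "arm_command", "data": {"deltas": [[0,0.0005,0,0],[0,0.0005,0,0],[0,0,0,0]]}}

```text
time: 21.0
tool_pos: [499.6, 315.9, 38.0]
tcp_rot: [-1.57, 0.0, -1.71]
contact_force: [-0.0, -0.9, 5.3]
grip_width: 0.5
```

Call:
{"op": "arm_command", "data": {"deltas": [[0,0.0005,0,0],[0,0,0,0],[0,0,0,0]]}}

```text
time: 21.3
tool_pos: [499.6, 315.9, 37.6]
tcp_rot: [-1.57, 0.0, -1.71]
contact_force: [-0.0, 0.1, 6.1]
grip_width: 0.3
```

Call:
{"op": "arm_command", "data": {"deltas": [[0,0.0005,0,0],[0,0,0,0],[0,0,0,0]]}}

```text
time: 21.6
tool_pos: [499.7, 315.9, 37.3]
tcp_rot: [-1.57, 0.001, -1.71]
contact_force: [-1.4, -1.0, 6.0]
grip_width: 0.3
```

Call:
{"op": "arm_command", "data": {"deltas": [[0,0.0005,0,0],[0,0,0,0],[0,0.0005,0,0],[0,0,0,0]]}}

```text
time: 22.0
tool_pos: [499.8, 316.0, 36.6]
tcp_rot: [-1.569, 0.001, -1.71]
contact_force: [-3.3, -0.6, 9.6]
grip_width: 0.1
```

Call:
{"op": "arm_command", "data": {"deltas": [[0,0.0005,0,0],[0,0,0,0],[0,0,0,0]]}}

```text
time: 22.3
tool_pos: [499.9, 316.1, 36.2]
tcp_rot: [-1.569, 0.001, -1.71]
contact_force: [-1.2, -1.7, 9.7]
grip_width: 0.6
```

Call:
{"op": "arm_command", "data": {"deltas": [[0,0.0005,0,0],[0,0,0,0],[0,0,0,0]]}}

```text
time: 22.6
tool_pos: [499.7, 316.0, 34.8]
tcp_rot: [-1.57, 0.001, -1.71]
contact_force: [-0.3, 0.4, 4.1]
grip_width: 0.3
```

Click at this end as well. On down to the shoulder.

Call:
{"op": "arm_command", "data": {"deltas": [[0,0.0005,0,0],[0,0,0,0],[0,0.0005,0,0],[0,0,0,0]]}}

```text
time: 23.0
tool_pos: [498.9, 315.5, 32.9]
tcp_rot: [-1.572, -0.001, -1.71]
contact_force: [-0.3, 0.1, -0.7]
grip_width: 0.4
```

Call:
{"op": "arm_command", "data": {"deltas": [[0,0.0005,0,0],[0,0,0,0],[0,0.0005,0,0],[0,0,0,0]]}}

```text
time: 23.4
tool_pos: [499.2, 315.7, 32.4]
tcp_rot: [-1.571, -0.0, -1.71]
contact_force: [0.1, -0.3, 0.5]
grip_width: 0.6
```

Call:
{"op": "arm_command", "data": {"deltas": [[0,0.0004,0,0],[0,0,0,0]]}}

```text
time: 23.6
tool_pos: [499.3, 315.8, 32.2]
tcp_rot: [-1.571, -0.0, -1.71]
contact_force: [-1.4, -1.2, 1.6]
grip_width: 0.6
```

Call:
{"op": "arm_command", "data": {"deltas": [[0,0.0004,0,0],[0,0,0,0],[0,0,0,0]]}}

```text
time: 23.9
tool_pos: [499.3, 315.8, 32.0]
tcp_rot: [-1.571, -0.0, -1.71]
contact_force: [-2.5, -1.4, 5.4]
grip_width: 0.8
```

Call:
{"op": "arm_command", "data": {"deltas": [[0,0.0004,0,0],[0,0,0,0],[0,0,0,0]]}}

```text
time: 24.2
tool_pos: [499.4, 315.8, 31.8]
tcp_rot: [-1.571, -0.0, -1.71]
contact_force: [-2.8, -2.2, 7.7]
grip_width: 0.2
```

Call:
{"op": "arm_command", "data": {"deltas": [[0,-0.02,0,0],[0,-0.04,0,0],[0.04,-0.04,0,0],[0.04,0,0,0],[0.02,0,0,0]]}}

```text
time: 24.7
tool_pos: [486.3, 219.5, 127.7]
tcp_rot: [-1.568, 0.0, -1.711]
contact_force: [0.4, 0.3, 0.1]
grip_width: 0.3
```

Call:
{"op": "arm_command", "data": {"deltas": [[0,0,0,0],[0,0,0,0],[0,0,0,0],[0,0,0,0]]}}

```text
time: 25.1
tool_pos: [486.2, 222.4, 126.4]
tcp_rot: [-1.571, 0.0, -1.709]
contact_force: [0.5, 0.2, 0.5]
grip_width: -0.1
```

```bash
python3 look.py c6
```

```text
[[ -0.1  -0.    1.  486.1]
 [ -1.    0.   -0.1 222.3]
 [ -0.   -1.   -0.  126.4]] [[  -0.     1.     0.3  -80.5]
 [  -0.    -0.3    1.  -149.7]
 [   1.     0.     0.    -0.2]
 [   0.     0.     0.     1. ]] [[350.    0.  284.7]
 [  0.  350.  210.2]
 [  0.    0.    1. ]]
```

View pics/c6.png

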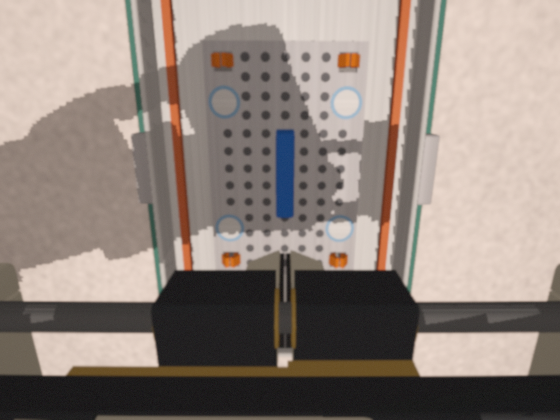

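View c6: orange arrow heads stand over the plate at all four holes, (222,60), (348,60), (231,260), (338,260). I'll check head widths and the plate height.

```bash
python3 - <<'E'
from fit import *
from posts import posts
p=pickle.load(open('c6.pkl','rb'))
c=posts(p,[(222,60),(348,60),(231,260),(338,260)])
for z,w in((25.6,7.5),(29,6)):
  X=model([491.2,256.3,z,-.14],[(s*42+k*w,t*72,0) for t in(1,-1) for s in(-1,1) for k in(-1,1)]); u=pix(p,X); print(z,'width px expected',u[1::2,0]-u[::2,0])
P=COV[:2]+COV[4:]; uv=[(204,41),(368,41),(224,102),(346,102),(230,229),(339,229)]
for z in(None,21,22,28): q,r=fit(p,P,uv,[491,256,22,-.14],z);print(q,r.ravel())
E
```

```text
[221.68  59.63] [211  52  23  16 315]
[348.4   60.01] [338  53  22  15 298]
[230.55 259.53] [222 253  18  14 215]
[337.75 260.21] [329 253  18  15 211]
25.6 width px expected [22.58 22.56 19.12 19.11]
29 width px expected [18.32 18.31 15.48 15.47]
[490.93 255.97  21.04  -0.14] [-2.37 -0.22  0.73  0.25  0.12  0.55 -0.07  0.87 -0.11 -0.98  0.49 -0.74]
[490.93 255.97  21.    -0.14] [-2.36 -0.22  0.72  0.26  0.13  0.55 -0.08  0.87 -0.1  -1.    0.48 -0.75]
[490.92 255.95  22.    -0.14] [-2.77 -0.4   1.   -0.01 -0.15  0.61  0.12  0.87 -0.28 -0.51  0.69 -0.31]
[490.93 256.16  28.    -0.14] [-5.06 -2.23  3.05 -1.99 -1.73  0.37  1.56  0.53 -1.46  2.06  1.94  2.18]
```

All four heads have spread to the full 15 mm over the plate, and the fitted plate height is 21.0 (home). One last light touch on the y- end to confirm it is down, since it was pressed while tilted.

Call:
{"op": "arm_command", "data": {"deltas": [[0.024,0,0,0],[0,0.04,0,0],[0,0.035,0,0],[0,0.015,0,0],[0,0,0,0]]}}

```text
time: 25.65
tool_pos: [481.4, 197.8, 34.4]
tcp_rot: [-1.575, -0.002, -1.71]
contact_force: [-0.3, -0.6, -0.1]
grip_width: 0.6
```

Call:
{"op": "arm_command", "data": {"deltas": [[0,0,0,0],[0,0,0,0],[0,0.0025,0,0],[0,0,0,0],[0,0,0,0]]}}

```text
time: 26.15
tool_pos: [482.9, 197.7, 34.6]
tcp_rot: [-1.57, 0.0, -1.71]
contact_force: [-0.7, -0.6, -0.2]
grip_width: 0.8
```

Call:
{"op": "arm_command", "data": {"deltas": [[0,0.0005,0,0],[0,0.0005,0,0],[0,0,0,0],[0,0,0,0]]}}

```text
time: 26.55
tool_pos: [482.7, 197.6, 33.2]
tcp_rot: [-1.571, -0.0, -1.71]
contact_force: [0.1, 0.1, 0.4]
grip_width: 0.1
```

Call:
{"op": "arm_command", "data": {"deltas": [[0,0.0005,0,0],[0,0.0005,0,0],[0,0,0,0],[0,0,0,0]]}}

```text
time: 26.95
tool_pos: [482.8, 197.6, 32.3]
tcp_rot: [-1.571, 0.0, -1.71]
contact_force: [0.2, 0.1, 1.6]
grip_width: 0.4
```

Call:
{"op": "arm_command", "data": {"deltas": [[0,0.0005,0,0],[0,0,0,0],[0,0,0,0]]}}

```text
time: 27.25
tool_pos: [482.8, 197.6, 32.0]
tcp_rot: [-1.57, 0.0, -1.71]
contact_force: [-2.1, -0.2, 4.8]
grip_width: 0.5
```

Call:
{"op": "arm_command", "data": {"deltas": [[0,0.0003,0,0],[0,0,0,0],[0,0,0,0]]}}

```text
time: 27.55
tool_pos: [482.9, 197.7, 31.8]
tcp_rot: [-1.57, 0.0, -1.71]
contact_force: [-1.2, -1.3, 6.5]
grip_width: 0.1
```

Contact at 32.3 mm and stiff at 32.0, so the plate is on the shoulders there (home is 32). Retreating, and handing in after the arm settles.

Call:
{"op": "arm_command", "data": {"deltas": [[0,-0.02,0,0],[0,-0.05,0,0],[0,-0.05,0,0],[0,-0.02,0,0],[0,0,0,0]]}}

```text
time: 28.05
tool_pos: [484.6, 198.2, 174.7]
tcp_rot: [-1.564, 0.003, -1.71]
contact_force: [0.4, -0.2, -0.1]
grip_width: 0.5
```

Call:
{"op": "arm_command", "data": {"deltas": [[0,0,0,0],[0,0,0,0],[0,0,0,0],[0,0,0,0],[0,0,0,0]]}}

```text
time: 28.55
tool_pos: [482.5, 197.6, 170.7]
tcp_rot: [-1.572, -0.0, -1.71]
contact_force: [-0.1, -0.5, 0.2]
grip_width: 0.5
```

```bash
python3 - <<'E'
from fit import *
from posts import posts
p=cap('wrist'); a=pix(p,model([491,256.2,25.6,-.14],[(-42,72,0),(42,72,0),(-42,-72,0),(42,-72,0)])); print(a)
posts(p,a)
X=model([491,256.2,25.6,-.14],[(s*42+k*7.5,t*72,0) for t in(1,-1) for s in(-1,1) for k in(-1,1)]); u=pix(p,X); print(u[1::2,0]-u[::2,0])
print(bot.get_obs()['contact_force']); print(job.close_job())
E
```

```text
[[230.42  32.49]
 [340.28  32.55]
 [237.63 212.03]
 [332.7  212.11]]
[230.47  31.06] [222  24  19  15 230]
[340.31  31.29] [331  25  19  14 233]
[236.96 211.55] [230 206  15  12 162]
[332.16 212.08] [325 207  16  11 153]
[19.6  19.61 16.96 16.97]
[-0.1   0.58  0.42]
the job is handed in; nothing more can be done
None
```

The cover is fitted and looks fully home on all four posts. I handed the job in at about 29 s; no verdict came back.

- **Choice and placing:** I took the 110 × 170 mm cover from the drying mat and left the larger look-alike alone. I set it on the four posts within about 0.3 mm of the measured seat, with its underside measured 6–7 mm above the shoulders.
- **Pressing:** I pressed the middle of each short end in turn, not the four thumb marks one by one, because that tilts the cover less. Each end gave way at about 10 N, and no force reading passed about 10 N.
- **Last checks:** After I let go, all four orange heads were spread to about their full 15 mm over the plate. The fitted plate height was 21.0 mm, which is home. A light touch at each end was stiff at shoulder height, 32 mm at the tool.
- **Disagreements:** The first press on the near (y-) end stopped at 33 mm because the plate was still tilted; the later touch read 32 mm. Two measured heads were about 1–2 px narrower than predicted, which is within the measuring error. I did not measure the other bench items again at the end, though the arm never went near them.

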